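Open the red ink pot at the screen-printing bench

ROBOT

A 6-joint arm with a two-finger parallel gripper is mounted at the origin on the work surface. World frame = base frame: x ahead of the robot, y to its left, z up, the work surface at z = 0. Lengths are in mm, angles in rad, forces in N, time in s.
With the tool pointing down it reaches from about 400 to 925 mm from the base axis. Payload 12.5 kg.
Tool frame: the origin (TCP) lies at the very end of the fingers, on their centre line; the grasp point (between the pads) lies grip_depth behind it (grip_depth is the distance from the TCP to the grasp point, in mm); z points along the fingers, y is the line along which they close (so a half turn about z gives the same grasp; the last joint's range is limited). The gripper opens to 95 mm and grips with 3 to 60 N. Pads are 20 mm wide; open, the fingers measure 119 mm over their backs; the gripper's body (75 mm by 180 mm) begins 59 mm behind the grasp point.
Start: joints at [-1.259, 0.491, 1.559, -0, 1.092, -0.106], TCP at [253.618, -571.248, 214.661] pointing down, gripper open.
Joint ranges: [-3.1, 3.1], [-0.84, 2.19], [0.05, 2.79], [-1.13, 4.28], [0.06, 2.93], [-2.69, 2.69]. Speed limits (rad/s): [2.22, 2.22, 2.79, 3.14, 3.14, 3.14].

INTERFACE

Orientations are given as [roll, pitch, yaw] about the fixed x, y, z axes, in that order (R = Rz(yaw) Ry(pitch) Rx(roll)).
In Python, from cell import state, read_camera, job_done, grip_depth gives the robot as it stands.
- The arm moves only by the tool drive_tool, never from a script. Its argument "targets" is a list of rows, each an object with "jaw": the opening, from 0 (shut) to 1 (fully open); "travel": the shift along the tool's x, y, z in m, a list of three; "twist": the turn about the tool's z in rad. In form: [{"jaw": jaw, "travel": [tx, ty, tz], "twist": twist}, ...]. A call has 1 to 8 rows; each row is the pose to reach, as a shift and turn from the pose commanded when the call began, along the tool's axes at that moment; what a row does not reach only later rows make up. A row lasts 1/12 s, in which the tool goes at most 41.7 mm and 7.16 degrees, less where a joint would pass 70% of its speed; a pose out of reach is approached as far as the arm can. A call with a gripper value outside its range is refused whole. The fingers move at their own pace and stop on an object; the grip force is fixed at half the most. Time passes only in rows, so rows that repeat a pose let the fingers close. It gives the time, the measured TCP pose, the force, the opening and the grip force at its end, in the units of the state.
- state(): the state, without advancing time (a new reading comes with each control period).
- read_camera(name): name is "scene" or "top" or "wrist"; returns a dict with "frame" (480x640x3 uint8, red, green, blue), "fx", "fy", "cx", "cy" (pixels), "R" (3x3) and "t" (3): a world point X has camera coordinates R X + t. Camera axes: x right, y down, z forward; pixel columns grow to the right and rows downward; lengths in mm; the calibration is good to about 2 mm. A picture is of the moment at which its call begins. There is no depth.
- job_done(): hands the job in; it is judged then, once.
The state is a dict: "t": time; "joints": joint angles; "qvel": joint speeds; "tau": joint torques, N m; "eef_pos": TCP position; "tcp_rot": TCP orientation; "ft_force": force on the tool from outside, world axes, zero at the start; "moment": the same for the moment, N m; "opening": opening from 0.0 (shut) to 1.0 (fully open); "grip_force": force on a finger pad.
Only numpy, scipy, OpenCV 4.12 (cv2) and the standard library are available. Lean on these libraries where they do the work, as an engineer would, in place of code of your own. Each camera call takes 0.05 s, during which the arm holds its last target. There are 200 camera calls.

TASK

Open the ink pot with the red cap: grip the upright black handle of the cap and crank it anticlockwise, as seen from above, for a bit more than two full turns letting it rise with the thread, until the thread lets go; then lift the cap clear of the pot. Set the cap down right way up in the aluminium tray, without dropping it, and let go.

Things in the scene. Friction and masses are not known exactly. Their poses are not given: they have to be found in the camera images.
- cap_mid (a point): centre of the ribbed red cap (68 mm diameter, 33 mm tall, 60 g), half-way up its axis; z up, x towards its handle. Lower rim 16.5 mm below. Screwed on the pot with the red band; rises 8 mm per anticlockwise turn, lets go after 2.0 turns (16 mm up), then lifts straight off; turning to 2.15 does no harm. Closed, this point is 99.5 mm above the bench. Blue and yellow pots are alike otherwise
- handle_mid (a point): middle of the upright black handle on the red cap: a rod of 18 mm diameter, 44 mm tall, 35 mm from the cap's axis, in any direction. 56 mm above the cap's lower rim, 23 mm above its flat top. The handle spins freely on its own upright pin, so a hand holding it can go round a circle of 35 mm radius without turning itself
- pot_mouth (a point): centre of the top of the red-banded pot's neck, on the thread's axis, 110 mm above the bench. The pot (90 mm diameter) cannot turn or rise; its holder on rubber buffers lets it give sideways up to 10 mm (0.7 N per mm). Its yaw means nothing. The closed cap's lower rim is 27 mm below this point, so the cap must rise more than 27 mm in all to come off
- tray_in (a point): centre of the inner floor of the low open aluminium tray in front of the pots, 4 mm above the bench; inside 142 mm by 182 mm (long side along its y), walls 10 mm high above the floor, fixed. A cap that stands in it has point cap_mid 16.5 mm above this point
Things that resemble listed ones, but are neither listed nor needed, are in the scene too. Of the things shaped like the part that bears cap_mid, the red one is meant. Of the things shaped like the part that bears tray_in, the aluminium one is meant.

How it is judged (in metres and radians):
On the way, in this order (a step that is already met when the one before it is completed fails the run):
1. the red cap is screwed up its thread by 10 mm or more while still upright on the neck of its pot (z of cap_mid in the frame of pot_mouth above -0.0005 m and horizontal distance between cap_mid and pot_mouth below 0.012 m and angle between cap_mid's own z axis and vertical below 0.25 rad), for 0.1 s.
2. the red cap is lifted clear, its lower rim above the pot's neck (z of cap_mid in the frame of pot_mouth above 0.02 m), for 0.1 s.
3. the red cap is lowered, still held, to within 15 mm of the tray's floor (z of cap_mid in the frame of tray_in below 0.0315 m and horizontal distance between cap_mid and tray_in below 0.09 m and contact force between the fingers and cap above 0.5 N), for 0.05 s.
At the end, for the whole second after the job is handed in: the red cap stands right way up (within 10 degrees) and still on the floor of the tray (its centre no more than 6 mm above its resting height and within 90 mm of the tray's centre, which a cap flat on the floor always is), released (z of cap_mid in the frame of tray_in below 0.0225 m and horizontal distance between cap_mid and tray_in below 0.09 m and angle between cap_mid's own z axis and vertical below 0.17 rad and linear speed of cap below 0.02 m/s); the robot touches nothing.
It also fails if it takes over 64 s, if anything falls off the work surface, if the arm or the gripper's body presses on something with over 40 N, if the wrist force passes 120 N, or if a joint passes its speed limit or range.

## Working session

There is one attempt and no reset: what is moved stays moved. The work goes in short steps, Python scripts to look and compute and a tool call to move; the robot and the scene stay as the last step left them, time stands still between calls to the robot, and variables do not carry over. Pictures are saved under pics/ and viewed, at most 10 in all, crops included, and the job is handed in when it is done.

Besides the shell and the picture viewer there is one more tool, called after "Call:" as name(argument=value, ...) on one line, values as JSON. drive_tool: Moves the arm, as the interface text tells. Its arguments: {"type":"object","properties":{"targets":{"type":"array"}},"required":["targets"]}

```bash
mkdir -p pics; ls; python3 - <<'E'
from cell import *
import cv2
print(state(), grip_depth)
for n in ("scene","top"):
    c=read_camera(n); cv2.imwrite(f"pics/{n}0.png",c["frame"][:,:,::-1]); print(n,c["fx"],c["cx"],c["cy"],c["R"],c["t"])
E
```

```text
pics
{'t': 0.0, 'joints': array([-1.25859741e+00,  4.91583533e-01,  1.55945859e+00,  3.52377237e-06,
        1.09169192e+00, -1.05634751e-01]), 'qvel': array([-0.00052225, -0.00013693,  0.00108642,  0.00075063,  0.00063568,
        0.00115371]), 'tau': array([ 2.72305388e-04, -6.12643504e+01, -2.58182162e+01,  6.92427484e-02,
        4.81717160e-02, -7.08846324e-05]), 'eef_pos': array([ 253.53914882, -570.9952567 ,  214.04370507]), 'tcp_rot': array([-3.14045795e+00, -1.23454330e-04,  4.17831973e-01]), 'ft_force': array([ 0.28432495,  1.16459595, -0.26202584]), 'moment': array([-0.01159226,  0.01232825,  0.00447972]), 'grip_force': 0.0, 'opening': 1.0025372056782644} 18.8
scene 496.49311892558757 327.2405049673302 244.27718997057056 [[ 0.27847248  0.96040123  0.00908608]
 [ 0.72965386 -0.20539562 -0.65224067]
 [-0.6245465   0.18826077 -0.75795749]] [-207.76709091 -235.16944872 1414.38920503]
top 614.1328708370734 320.95914519212164 235.02186948826719 [[-0.02739768 -0.99944218 -0.01909695]
 [-0.98858667  0.02992138 -0.147652  ]
 [ 0.14814104  0.01483367 -0.98885499]] [  91.48393359  431.18584139 1267.03915486]
```

View pics/scene0.png

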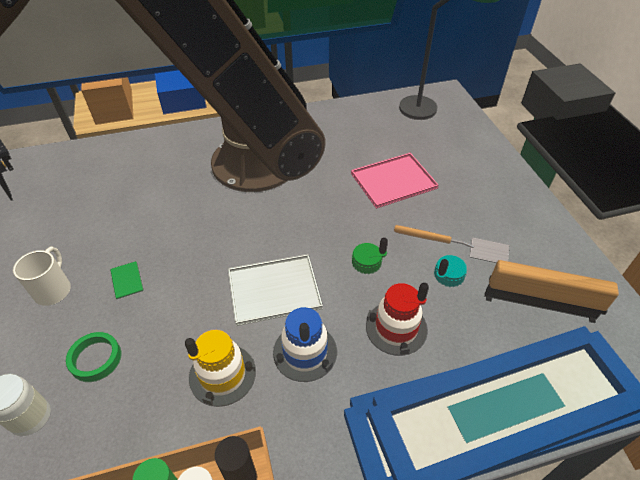

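View pics/top0.png

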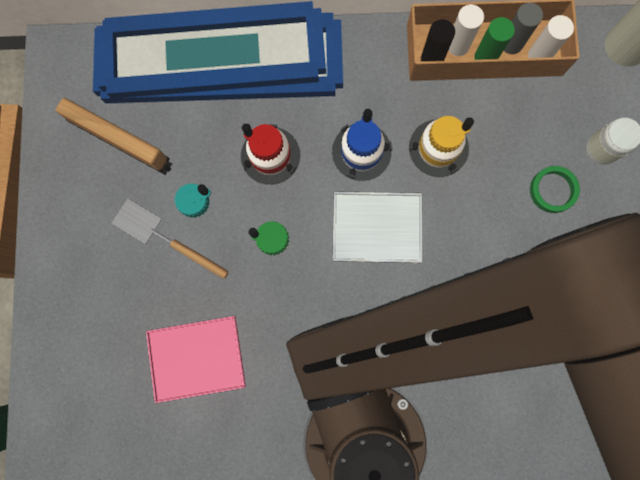

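The scene view shows three banded pots: yellow (215,360), blue (303,335) and red (400,305). In the top view, the red cap is at about (266,140) with its handle at (248,131). There are two trays in the top view: silvery grey at (377,227) and pink at (196,358). The grey one in front of the pots is the aluminium one. The green (271,238) and teal (192,199) caps lie loose and are neither red nor on a pot. I'll confirm with an enlarged crop and measure.

```bash
cat > h.py <<'E'
import numpy as np, cv2
from cell import *
def ray(c,u,v,z):
    "world point on plane z seen at pixel u,v"
    R=np.array(c["R"]);t=np.array(c["t"])
    o=-R.T@t; d=R.T@np.array([(u-c["cx"])/c["fx"],(v-c["cy"])/c["fy"],1])
    return o+d*(z-o[2])/d[2]
def proj(c,X):
    p=np.array(c["R"])@np.array(X,float)+c["t"]; return np.array([c["fx"]*p[0]/p[2]+c["cx"],c["fy"]*p[1]/p[2]+c["cy"]])
E
python3 - <<'E'
from h import *
t=read_camera("top");s=read_camera("scene")
def crop(c,x,y):
    im=c["frame"][y:y+80,x:x+100,::-1]; return cv2.resize(im,None,fx=4,fy=4,interpolation=cv2.INTER_CUBIC)
cv2.imwrite("pics/crop.png",np.hstack([crop(t,220,100),crop(s,350,270)]))
# tray: bright low saturation
for n,c,(x0,x1,y0,y1) in(("top",t,(325,430,185,270)),("scene",s,(222,328,250,328))):
    g=c["frame"][y0:y1,x0:x1].min(2); m=(g>165).astype(np.uint8)
    k=cv2.minAreaRect(cv2.findNonZero(m)); print(n,k)
    P=cv2.boxPoints(k)+[x0,y0]
    for z in(4,14): print(z,[ray(c,*p,z)[:2].round() for p in P], np.mean([ray(c,*p,z)[:2] for p in P],0))
E
```

```text
top ((52.0, 41.5), (69.0, 88.0), 90.0)
4 [array([532.,  51.]), array([ 526., -141.]), array([ 375., -133.]), array([381.,  55.])] [453.58548262 -42.24472429]
14 [array([530.,  51.]), array([ 524., -140.]), array([ 374., -132.]), array([380.,  55.])] [451.96857604 -41.46880753]
scene ((54.193634033203125, 46.054378509521484), (74.7870864868164, 88.26119995117188), 82.05652618408203)
4 [array([ 356., -131.]), array([376.,  76.]), array([580.,  43.]), array([ 558., -140.])] [467.31376857 -37.90086657]
14 [array([ 364., -131.]), array([384.,  74.]), array([585.,  42.]), array([ 564., -140.])] [474.35636804 -38.74246102]
```

View pics/crop.png

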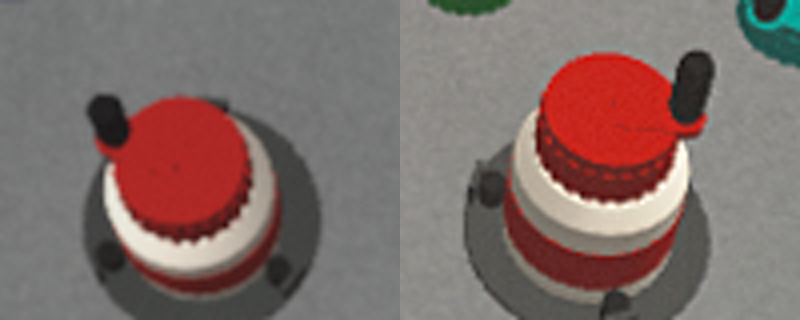

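The crop confirms it: a red cap on the red-banded pot with an upright black handle. Its top disc is centred at about (265.6,140) in top and (402.5,297.5) in scene. The handle top is at (245.8,126.5) and (423.7,285).

```bash
python3 - <<'E'
from h import *
t=read_camera("top");s=read_camera("scene")
for n,c,cap,ht,hb in(("top",t,(265.6,140),(245.8,126.5),(249.2,135)),("scene",s,(402.5,297.5),(423.7,285.2),(421.7,298.7))):
    C=ray(c,*cap,116);H=ray(c,*ht,161);B=ray(c,*hb,117)
    print(n,C,H,B,[ (np.hypot(*(p-C)[:2]),np.degrees(np.arctan2(*(p-C)[1::-1]))) for p in(H,B)])
st=state();print(st["eef_pos"],st["tcp_rot"])
E
```

```text
top [619.57934354 184.79098167 116.        ] [634.12864887 218.63068312 161.        ] [630.89531549 217.91457433 117.        ] [(np.float64(36.83487042988612), np.float64(66.73481917358225)), (np.float64(35.00319430253099), np.float64(71.13835723754434))]
scene [622.07252396 188.50379605 116.        ] [634.25498689 220.60865974 161.        ] [635.57422798 223.25100182 117.        ] [(np.float64(34.33853047793822), np.float64(69.22032548538914)), (np.float64(37.278201672096685), np.float64(68.765392378397))]
[ 253.60320105 -571.17777889  214.46324342] [-3.14129771e+00 -1.93728347e-05  4.17824571e-01]
```

Call:
drive_tool(targets=[{"jaw": 0.5,"travel": [0.028,-0.0245,0],"twist": 0.05},{"jaw": 0.5,"travel": [0.056,-0.049,0],"twist": 0.1},{"jaw": 0.5,"travel": [0.085,-0.074,0],"twist": 0.16},{"jaw": 0.5,"travel": [0.113,-0.098,0],"twist": 0.21},{"jaw": 0.5,"travel": [0.141,-0.123,0],"twist": 0.26},{"jaw": 0.5,"travel": [0.169,-0.147,0],"twist": 0.31},{"jaw": 0.5,"travel": [0.197,-0.172,0],"twist": 0.37},{"jaw": 0.5,"travel": [0.2257,-0.1965,0],"twist": 0.4178}])

```text
t: 0.97
eef_pos: [380.5, -298.4, 214.8]
tcp_rot: [3.141, -0.0, -0.003]
ft_force: [0.6, -0.3, -0.8]
opening: 0.517
grip_force: 0.0
```

Call:
drive_tool(targets=[{"jaw": 0.5,"travel": [0.017,-0.035,0],"twist": 0},{"jaw": 0.5,"travel": [0.034,-0.07,0],"twist": 0},{"jaw": 0.5,"travel": [0.051,-0.105,0],"twist": 0},{"jaw": 0.5,"travel": [0.068,-0.14,0],"twist": 0},{"jaw": 0.5,"travel": [0.085,-0.175,0],"twist": 0},{"jaw": 0.5,"travel": [0.102,-0.21,0],"twist": 0},{"jaw": 0.5,"travel": [0.119,-0.245,0],"twist": 0},{"jaw": 0.5,"travel": [0.136,-0.28,0],"twist": 0}])

```text
t: 1.63
eef_pos: [516.7, -18.1, 214.8]
tcp_rot: [3.141, -0.0, 0.0]
ft_force: [0.2, -0.1, -0.2]
opening: 0.501
grip_force: 0.0
```

Call:
drive_tool(targets=[{"jaw": 0.5,"travel": [0.016,-0.031,0],"twist": 0},{"jaw": 0.5,"travel": [0.032,-0.062,0],"twist": 0},{"jaw": 0.5,"travel": [0.048,-0.093,0],"twist": 0},{"jaw": 0.5,"travel": [0.064,-0.124,0],"twist": 0},{"jaw": 0.5,"travel": [0.08,-0.155,0],"twist": 0},{"jaw": 0.5,"travel": [0.096,-0.186,0],"twist": 0},{"jaw": 0.5,"travel": [0.118,-0.2195,0],"twist": 0},{"jaw": 0.5,"travel": [0.118,-0.2195,0],"twist": 0}])

```text
t: 2.3
eef_pos: [636.2, 204.4, 213.9]
tcp_rot: [-3.141, -0.001, 0.003]
ft_force: [0.8, -0.3, -0.5]
opening: 0.502
grip_force: 0.0
```

```bash
python3 - <<'E'
from h import *
st=state();print(st["eef_pos"],st["tcp_rot"],st["joints"])
w=read_camera("wrist"); im=w["frame"][:,:,::-1].copy()
for X in((621,187,116),(634,219.5,161),(634,219.5,117)):
    p=proj(w,X);print(p); cv2.drawMarker(im,tuple(int(round(a)) for a in p),(0,255,0),0,10,1)
cv2.imwrite("pics/w1.png",im)
E
```

```text
[636.23097234 204.41624947 213.855242  ] [-3.14050542e+00 -1.07948300e-03  3.20272238e-03] [2.11757119e-01 5.54014523e-01 1.44536180e+00 9.24258075e-04
 1.14093529e+00 1.77896550e+00]
[345.23487055 263.87521687]
[293.0566969  266.00194831]
[297.47667916 245.77717781]
```

View pics/w1.png

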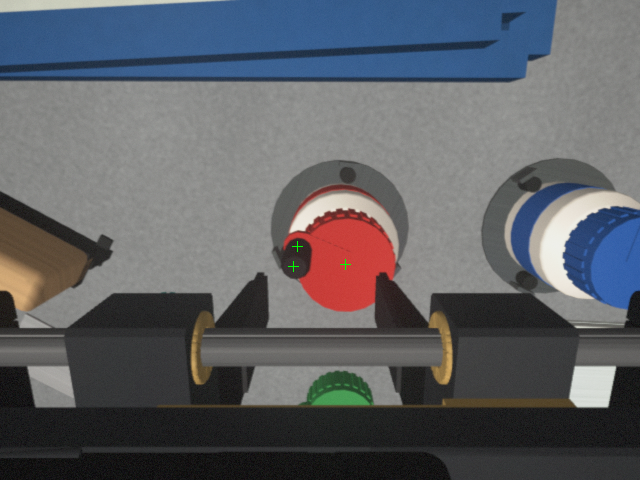

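The wrist view shows the handle top at (297,262) and the cap disc centre at (348,262). My projected marks are within about 3 px (2 mm).

Call:
drive_tool(targets=[{"jaw": 0.5,"travel": [0,-0.019,0],"twist": 0},{"jaw": 0.5,"travel": [0,-0.019,0],"twist": 0},{"jaw": 0.5,"travel": [0,-0.019,0],"twist": 0},{"jaw": 0.5,"travel": [0,-0.019,0],"twist": 0}])

```text
t: 2.68
eef_pos: [633.9, 217.5, 214.7]
tcp_rot: [3.141, 0.0, -0.0]
ft_force: [0.5, -0.8, -0.5]
opening: 0.505
grip_force: 0.0
```

Call:
drive_tool(targets=[{"jaw": 0.5,"travel": [0,-0.001,0.025],"twist": 0},{"jaw": 0.5,"travel": [0,-0.001,0.05],"twist": 0},{"jaw": 0.5,"travel": [0,-0.001,0.075],"twist": 0},{"jaw": 0.5,"travel": [0,-0.001,0.0915],"twist": 0},{"jaw": 0.5,"travel": [0,-0.001,0.0915],"twist": 0},{"jaw": 0.5,"travel": [0,-0.001,0.0915],"twist": 0}])

```text
t: 3.18
eef_pos: [634.1, 218.5, 123.1]
tcp_rot: [3.141, 0.001, -0.001]
ft_force: [-0.4, 0.4, 0.3]
opening: 0.503
grip_force: 0.0
```

Call:
drive_tool(targets=[{"jaw": 0.0,"travel": [0,0,0],"twist": 0},{"jaw": 0.0,"travel": [0,0,0],"twist": 0},{"jaw": 0.0,"travel": [0,0,0],"twist": 0},{"jaw": 0.0,"travel": [0,0,0],"twist": 0},{"jaw": 0.0,"travel": [0,0,0],"twist": 0},{"jaw": 0.0,"travel": [0,0,0],"twist": 0}])

```text
t: 3.68
eef_pos: [634.3, 219.5, 123.6]
tcp_rot: [-3.142, -0.001, 0.0]
ft_force: [-0.3, 0.3, 2.8]
opening: 0.182
grip_force: 30.0
```

```bash
python3 - <<'E'
from h import *
st=state();print(st["eef_pos"],st["ft_force"],st["opening"]*95)
w=read_camera("wrist"); cv2.imwrite("pics/w2.png",w["frame"][:,:,::-1])
E
```

```text
[634.31178418 219.53018049 123.5659595 ] [-0.28166733  0.29542005  2.79890636] 17.276391867398097
```

View pics/w2.png

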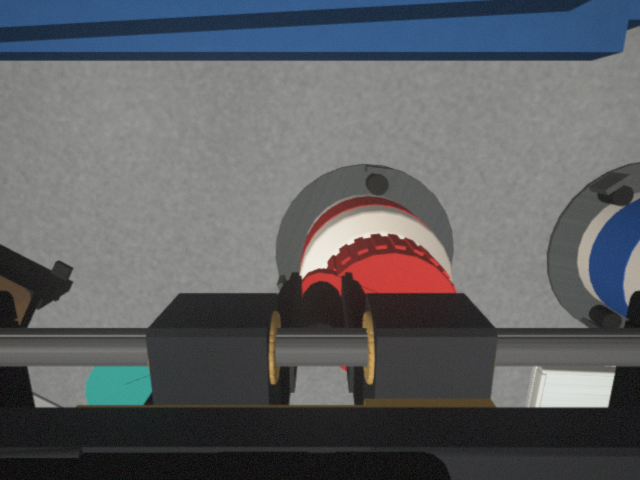

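The handle is between the pads (opening 17.3 mm), with the cap still seated. I'll tabulate the crank circle about the axis (621.5,186), radius 35, starting at 69°.

```bash
python3 - <<'E'
from h import *
def P(a): r=np.radians(69+a); return np.array([35*np.cos(r),-35*np.sin(r),-8*a/360])
for k in range(7):
    print(60*k,' '.join(str((P(60*k+7.5*i)-P(60*k)).round(1).tolist()) for i in range(1,9)))
E
```

```text
0 [-4.4, -1.4, -0.2] [-8.9, -2.1, -0.3] [-13.5, -2.3, -0.5] [-18.0, -1.9, -0.7] [-22.5, -0.9, -0.8] [-26.8, 0.7, -1.0] [-30.8, 2.8, -1.2] [-34.6, 5.5, -1.3]
60 [-3.4, 3.1, -0.2] [-6.3, 6.6, -0.3] [-8.7, 10.5, -0.5] [-10.6, 14.7, -0.7] [-12.0, 19.0, -0.8] [-12.8, 23.5, -1.0] [-13.0, 28.1, -1.2] [-12.5, 32.7, -1.3]
120 [1.0, 4.5, -0.2] [2.6, 8.8, -0.3] [4.7, 12.8, -0.5] [7.4, 16.6, -0.7] [10.5, 19.9, -0.8] [14.0, 22.8, -1.0] [17.9, 25.3, -1.2] [22.0, 27.2, -1.3]
180 [4.4, 1.4, -0.2] [8.9, 2.1, -0.3] [13.5, 2.3, -0.5] [18.0, 1.9, -0.7] [22.5, 0.9, -0.8] [26.8, -0.7, -1.0] [30.8, -2.8, -1.2] [34.6, -5.5, -1.3]
240 [3.4, -3.1, -0.2] [6.3, -6.6, -0.3] [8.7, -10.5, -0.5] [10.6, -14.7, -0.7] [12.0, -19.0, -0.8] [12.8, -23.5, -1.0] [13.0, -28.1, -1.2] [12.5, -32.7, -1.3]
300 [-1.0, -4.5, -0.2] [-2.6, -8.8, -0.3] [-4.7, -12.8, -0.5] [-7.4, -16.6, -0.7] [-10.5, -19.9, -0.8] [-14.0, -22.8, -1.0] [-17.9, -25.3, -1.2] [-22.0, -27.2, -1.3]
360 [-4.4, -1.4, -0.2] [-8.9, -2.1, -0.3] [-13.5, -2.3, -0.5] [-18.0, -1.9, -0.7] [-22.5, -0.9, -0.8] [-26.8, 0.7, -1.0] [-30.8, 2.8, -1.2] [-34.6, 5.5, -1.3]
```

Call:
drive_tool(targets=[{"jaw": 0,"travel": [-0.0044,-0.0014,-0.0002],"twist": 0},{"jaw": 0,"travel": [-0.0089,-0.0021,-0.0003],"twist": 0},{"jaw": 0,"travel": [-0.0135,-0.0023,-0.0005],"twist": 0},{"jaw": 0,"travel": [-0.018,-0.0019,-0.0007],"twist": 0},{"jaw": 0,"travel": [-0.0225,-0.0009,-0.0008],"twist": 0},{"jaw": 0,"travel": [-0.0268,0.0007,-0.001],"twist": 0},{"jaw": 0,"travel": [-0.0308,0.0028,-0.0012],"twist": 0},{"jaw": 0,"travel": [-0.0346,0.0055,-0.0013],"twist": 0}])

```text
t: 4.4
eef_pos: [599.0, 213.7, 124.3]
tcp_rot: [3.141, 0.0, 0.0]
ft_force: [-0.7, -0.5, -0.9]
opening: 0.186
grip_force: 30.0
```

Call:
drive_tool(targets=[{"jaw": 0,"travel": [-0.0034,0.0031,-0.0002],"twist": 0},{"jaw": 0,"travel": [-0.0063,0.0066,-0.0003],"twist": 0},{"jaw": 0,"travel": [-0.0087,0.0105,-0.0005],"twist": 0},{"jaw": 0,"travel": [-0.0106,0.0147,-0.0007],"twist": 0},{"jaw": 0,"travel": [-0.012,0.019,-0.0008],"twist": 0},{"jaw": 0,"travel": [-0.0128,0.0235,-0.001],"twist": 0},{"jaw": 0,"travel": [-0.013,0.0281,-0.0012],"twist": 0},{"jaw": 0,"travel": [-0.0125,0.0327,-0.0013],"twist": 0}])

```text
t: 5.07
eef_pos: [587.1, 180.7, 125.7]
tcp_rot: [3.141, -0.0, -0.0]
ft_force: [-0.5, 0.5, -0.2]
opening: 0.184
grip_force: 30.0
```

```bash
python3 - <<'E'
from h import *
st=state();print(st["eef_pos"],st["ft_force"],st["moment"],st["opening"]*95)
w=read_camera("wrist"); t=read_camera("top")["frame"]
cv2.imwrite("pics/w3.png",np.hstack([w["frame"][100:420,150:550],cv2.resize(t[90:190,215:315],(320,320))])[:,:,::-1])
E
```

```text
[587.11206754 180.70830544 125.74627225] [-0.49336497  0.51419072 -0.15789781] [ 0.02459057  0.07317084 -0.00076521] 17.436406338113873
```

View pics/w3.png

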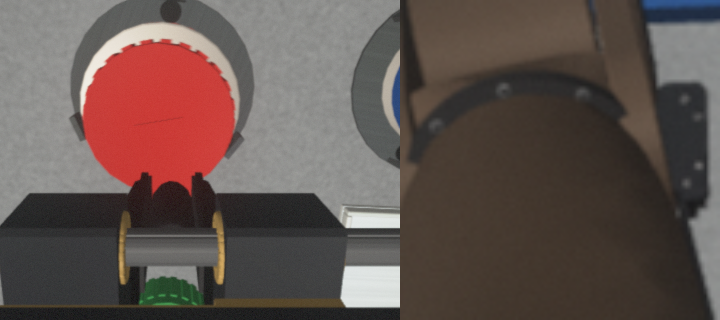

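The cap has followed: its handle now points towards the robot, still gripped, and the forces are tiny. I'll continue cranking.

Call:
drive_tool(targets=[{"jaw": 0,"travel": [0.001,0.0045,-0.0002],"twist": 0},{"jaw": 0,"travel": [0.0026,0.0088,-0.0003],"twist": 0},{"jaw": 0,"travel": [0.0047,0.0128,-0.0005],"twist": 0},{"jaw": 0,"travel": [0.0074,0.0166,-0.0007],"twist": 0},{"jaw": 0,"travel": [0.0105,0.0199,-0.0008],"twist": 0},{"jaw": 0,"travel": [0.014,0.0228,-0.001],"twist": 0},{"jaw": 0,"travel": [0.0179,0.0253,-0.0012],"twist": 0},{"jaw": 0,"travel": [0.022,0.0272,-0.0013],"twist": 0}])

```text
t: 5.83
eef_pos: [609.5, 153.7, 127.0]
tcp_rot: [3.142, -0.0, -0.0]
ft_force: [-0.1, -0.0, -1.3]
opening: 0.185
grip_force: 30.0
```

Call:
drive_tool(targets=[{"jaw": 0,"travel": [0.0044,0.0014,-0.0002],"twist": 0},{"jaw": 0,"travel": [0.0089,0.0021,-0.0003],"twist": 0},{"jaw": 0,"travel": [0.0135,0.0023,-0.0005],"twist": 0},{"jaw": 0,"travel": [0.018,0.0019,-0.0007],"twist": 0},{"jaw": 0,"travel": [0.0225,0.0009,-0.0008],"twist": 0},{"jaw": 0,"travel": [0.0268,-0.0007,-0.001],"twist": 0},{"jaw": 0,"travel": [0.0308,-0.0028,-0.0012],"twist": 0},{"jaw": 0,"travel": [0.0346,-0.0055,-0.0013],"twist": 0}])

```text
t: 6.5
eef_pos: [644.1, 159.8, 128.3]
tcp_rot: [3.141, -0.0, 0.0]
ft_force: [-0.1, 0.1, -1.2]
opening: 0.183
grip_force: 30.0
```

Call:
drive_tool(targets=[{"jaw": 0,"travel": [0.0034,-0.0031,-0.0002],"twist": 0},{"jaw": 0,"travel": [0.0063,-0.0066,-0.0003],"twist": 0},{"jaw": 0,"travel": [0.0087,-0.0105,-0.0005],"twist": 0},{"jaw": 0,"travel": [0.0106,-0.0147,-0.0007],"twist": 0},{"jaw": 0,"travel": [0.012,-0.019,-0.0008],"twist": 0},{"jaw": 0,"travel": [0.0128,-0.0235,-0.001],"twist": 0},{"jaw": 0,"travel": [0.013,-0.0281,-0.0012],"twist": 0},{"jaw": 0,"travel": [0.0125,-0.0327,-0.0013],"twist": 0}])

```text
t: 7.17
eef_pos: [656.2, 192.7, 129.7]
tcp_rot: [3.141, -0.0, 0.0]
ft_force: [0.0, -1.0, -1.0]
opening: 0.184
grip_force: 30.0
```

Call:
drive_tool(targets=[{"jaw": 0,"travel": [-0.001,-0.0045,-0.0002],"twist": 0},{"jaw": 0,"travel": [-0.0026,-0.0088,-0.0003],"twist": 0},{"jaw": 0,"travel": [-0.0047,-0.0128,-0.0005],"twist": 0},{"jaw": 0,"travel": [-0.0074,-0.0166,-0.0007],"twist": 0},{"jaw": 0,"travel": [-0.0105,-0.0199,-0.0008],"twist": 0},{"jaw": 0,"travel": [-0.014,-0.0228,-0.001],"twist": 0},{"jaw": 0,"travel": [-0.0179,-0.0253,-0.0012],"twist": 0},{"jaw": 0,"travel": [-0.022,-0.0272,-0.0013],"twist": 0}])

```text
t: 7.83
eef_pos: [633.7, 219.7, 130.9]
tcp_rot: [3.142, -0.0, 0.0]
ft_force: [-0.1, 0.9, -1.0]
opening: 0.184
grip_force: 30.0
```

Call:
drive_tool(targets=[{"jaw": 0,"travel": [-0.0044,-0.0014,-0.0002],"twist": 0},{"jaw": 0,"travel": [-0.0089,-0.0021,-0.0003],"twist": 0},{"jaw": 0,"travel": [-0.0135,-0.0023,-0.0005],"twist": 0},{"jaw": 0,"travel": [-0.018,-0.0019,-0.0007],"twist": 0},{"jaw": 0,"travel": [-0.0225,-0.0009,-0.0008],"twist": 0},{"jaw": 0,"travel": [-0.0268,0.0007,-0.001],"twist": 0},{"jaw": 0,"travel": [-0.0308,0.0028,-0.0012],"twist": 0},{"jaw": 0,"travel": [-0.0346,0.0055,-0.0014],"twist": 0}])

```text
t: 8.5
eef_pos: [599.2, 213.7, 132.3]
tcp_rot: [3.141, -0.0, 0.0]
ft_force: [-1.0, 0.4, 0.1]
opening: 0.182
grip_force: 30.0
```

Call:
drive_tool(targets=[{"jaw": 0,"travel": [-0.0034,0.0031,-0.0002],"twist": 0},{"jaw": 0,"travel": [-0.0063,0.0066,-0.0003],"twist": 0},{"jaw": 0,"travel": [-0.0087,0.0105,-0.0005],"twist": 0},{"jaw": 0,"travel": [-0.0106,0.0147,-0.0007],"twist": 0},{"jaw": 0,"travel": [-0.012,0.019,-0.0008],"twist": 0},{"jaw": 0,"travel": [-0.0128,0.0235,-0.001],"twist": 0},{"jaw": 0,"travel": [-0.013,0.0281,-0.0012],"twist": 0},{"jaw": 0,"travel": [-0.0125,0.0327,-0.0014],"twist": 0}])

```text
t: 9.17
eef_pos: [587.1, 180.7, 133.7]
tcp_rot: [3.141, -0.0, -0.0]
ft_force: [0.1, 1.1, -0.4]
opening: 0.184
grip_force: 30.0
```

Call:
drive_tool(targets=[{"jaw": 0,"travel": [0.001,0.0045,-0.0002],"twist": 0},{"jaw": 0,"travel": [0.0026,0.0088,-0.0003],"twist": 0},{"jaw": 0,"travel": [0.0047,0.0128,-0.0005],"twist": 0},{"jaw": 0,"travel": [0.0074,0.0166,-0.0007],"twist": 0},{"jaw": 0,"travel": [0.0105,0.0199,-0.0008],"twist": 0},{"jaw": 0,"travel": [0.014,0.0228,-0.001],"twist": 0},{"jaw": 0,"travel": [0.0179,0.0253,-0.0012],"twist": 0},{"jaw": 0,"travel": [0.022,0.0272,-0.0014],"twist": 0}])

```text
t: 9.83
eef_pos: [609.5, 153.7, 135.1]
tcp_rot: [3.141, -0.0, -0.0]
ft_force: [-0.2, 0.3, -1.1]
opening: 0.185
grip_force: 30.0
```

Call:
drive_tool(targets=[{"jaw": 0,"travel": [0.0044,0.0014,-0.0002],"twist": 0},{"jaw": 0,"travel": [0.0089,0.0021,-0.0003],"twist": 0},{"jaw": 0,"travel": [0.0135,0.0023,-0.0005],"twist": 0},{"jaw": 0,"travel": [0.018,0.0019,-0.0007],"twist": 0},{"jaw": 0,"travel": [0.0225,0.0009,-0.0008],"twist": 0},{"jaw": 0,"travel": [0.0268,-0.0007,-0.001],"twist": 0},{"jaw": 0,"travel": [0.0308,-0.0028,-0.0012],"twist": 0},{"jaw": 0,"travel": [0.0346,-0.0055,-0.0014],"twist": 0}])

```text
t: 10.5
eef_pos: [644.1, 159.8, 136.5]
tcp_rot: [3.141, -0.0, -0.0]
ft_force: [-0.3, 0.3, 0.0]
opening: 0.184
grip_force: 30.0
```

Call:
drive_tool(targets=[{"jaw": 0,"travel": [0.0034,-0.0031,-0.0002],"twist": 0},{"jaw": 0,"travel": [0.0063,-0.0066,-0.0003],"twist": 0},{"jaw": 0,"travel": [0.0087,-0.0105,-0.0005],"twist": 0},{"jaw": 0,"travel": [0.0106,-0.0147,-0.0007],"twist": 0},{"jaw": 0,"travel": [0.012,-0.019,-0.0008],"twist": 0},{"jaw": 0,"travel": [0.0128,-0.0235,-0.001],"twist": 0},{"jaw": 0,"travel": [0.013,-0.0281,-0.0012],"twist": 0},{"jaw": 0,"travel": [0.0125,-0.0327,-0.0013],"twist": 0}])

```text
t: 11.17
eef_pos: [656.2, 192.7, 137.8]
tcp_rot: [3.142, -0.0, 0.0]
ft_force: [0.6, -0.7, -1.1]
opening: 0.182
grip_force: 30.0
```

Call:
drive_tool(targets=[{"jaw": 0,"travel": [-0.001,-0.0045,-0.0002],"twist": 0},{"jaw": 0,"travel": [-0.0026,-0.0088,-0.0003],"twist": 0},{"jaw": 0,"travel": [-0.0047,-0.0128,-0.0005],"twist": 0},{"jaw": 0,"travel": [-0.0074,-0.0166,-0.0007],"twist": 0},{"jaw": 0,"travel": [-0.0105,-0.0199,-0.0008],"twist": 0},{"jaw": 0,"travel": [-0.014,-0.0228,-0.001],"twist": 0},{"jaw": 0,"travel": [-0.0179,-0.0253,-0.0012],"twist": 0},{"jaw": 0,"travel": [-0.022,-0.0272,-0.0013],"twist": 0}])

```text
t: 11.83
eef_pos: [633.8, 219.7, 139.2]
tcp_rot: [3.142, -0.0, 0.0]
ft_force: [0.3, 0.8, -0.3]
opening: 0.181
grip_force: 30.0
```

Call:
drive_tool(targets=[{"jaw": 0,"travel": [-0.0044,-0.0014,-0.0002],"twist": 0},{"jaw": 0,"travel": [-0.0089,-0.0021,-0.0003],"twist": 0},{"jaw": 0,"travel": [-0.0135,-0.0023,-0.0005],"twist": 0},{"jaw": 0,"travel": [-0.018,-0.0019,-0.0007],"twist": 0},{"jaw": 0,"travel": [-0.0225,-0.0009,-0.0008],"twist": 0},{"jaw": 0,"travel": [-0.0241,-0.0004,-0.0009],"twist": 0},{"jaw": 0,"travel": [-0.0241,-0.0004,-0.0009],"twist": 0}])

```text
t: 12.42
eef_pos: [609.7, 219.6, 140.1]
tcp_rot: [3.141, 0.0, -0.0]
ft_force: [0.3, -0.4, -0.4]
opening: 0.18
grip_force: 30.0
```

Call:
drive_tool(targets=[{"jaw": 0,"travel": [0,0,-0.001],"twist": 0},{"jaw": 0,"travel": [0,0,-0.002],"twist": 0},{"jaw": 0,"travel": [0,0,-0.003],"twist": 0},{"jaw": 0,"travel": [0,0,-0.004],"twist": 0},{"jaw": 0,"travel": [0,0,-0.004],"twist": 0}])

```text
t: 12.83
eef_pos: [610.3, 219.8, 144.2]
tcp_rot: [3.142, -0.0, -0.0]
ft_force: [0.2, 0.0, -0.7]
opening: 0.18
grip_force: 30.0
```

No resistance, so the thread has let go. I'll lift clear and look.

Call:
drive_tool(targets=[{"jaw": 0,"travel": [0,0,-0.006],"twist": 0},{"jaw": 0,"travel": [0,0,-0.012],"twist": 0},{"jaw": 0,"travel": [0,0,-0.02],"twist": 0},{"jaw": 0,"travel": [0,0,-0.03],"twist": 0},{"jaw": 0,"travel": [0,0,-0.04],"twist": 0},{"jaw": 0,"travel": [0,0,-0.05],"twist": 0},{"jaw": 0,"travel": [0,0,-0.06],"twist": 0},{"jaw": 0,"travel": [0,0,-0.06],"twist": 0}])

```text
t: 13.5
eef_pos: [610.9, 220.1, 206.7]
tcp_rot: [-3.141, -0.004, 0.0]
ft_force: [0.2, -0.3, -0.9]
opening: 0.184
grip_force: 30.0
```

```bash
python3 - <<'E'
from h import *
st=state();print(st["eef_pos"],st["ft_force"],st["opening"]*95)
w=read_camera("wrist")["frame"]; t=read_camera("scene")["frame"]
cv2.imwrite("pics/w4.png",np.hstack([w[100:420,150:550],cv2.resize(t[200:360,320:480],(320,320))])[:,:,::-1])
E
```

```text
[610.85470547 220.06007777 206.73836759] [ 0.22365962 -0.25926454 -0.87523888] 17.49215401909849
```

View pics/w4.png

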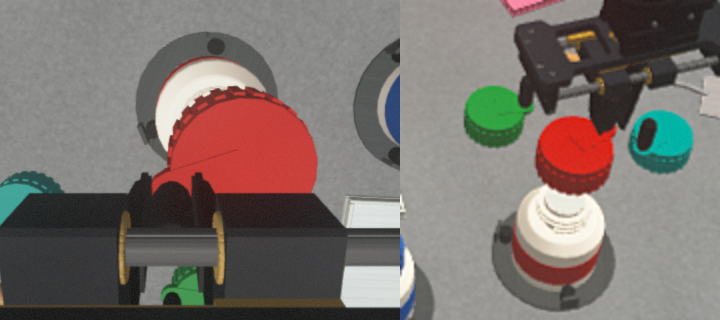

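The cap hangs level from the handle, clear of the bare neck (scene crop, red cap at (575,150)). I'll carry it to the tray so that the cap centre falls near (453,-42).

Call:
drive_tool(targets=[{"jaw": 0,"travel": [-0.006,0.008,0],"twist": 0},{"jaw": 0,"travel": [-0.016,0.021,0],"twist": 0},{"jaw": 0,"travel": [-0.028,0.037,0],"twist": 0},{"jaw": 0,"travel": [-0.04,0.053,0],"twist": 0},{"jaw": 0,"travel": [-0.052,0.069,0],"twist": 0},{"jaw": 0,"travel": [-0.064,0.085,0],"twist": 0},{"jaw": 0,"travel": [-0.076,0.101,0],"twist": 0},{"jaw": 0,"travel": [-0.088,0.117,0],"twist": 0}])

```text
t: 14.27
eef_pos: [520.5, 101.7, 203.4]
tcp_rot: [3.141, 0.001, -0.0]
ft_force: [0.2, 0.8, -0.9]
opening: 0.182
grip_force: 30.0
```

Call:
drive_tool(targets=[{"jaw": 0,"travel": [-0.012,0.016,0],"twist": 0},{"jaw": 0,"travel": [-0.024,0.032,0],"twist": 0},{"jaw": 0,"travel": [-0.036,0.048,0],"twist": 0},{"jaw": 0,"travel": [-0.048,0.064,0],"twist": 0},{"jaw": 0,"travel": [-0.06,0.08,0],"twist": 0},{"jaw": 0,"travel": [-0.07,0.096,0],"twist": 0},{"jaw": 0,"travel": [-0.078,0.107,0],"twist": 0},{"jaw": 0,"travel": [-0.081,0.111,0],"twist": 0}])

```text
t: 14.93
eef_pos: [439.3, -9.3, 203.6]
tcp_rot: [3.142, 0.001, -0.001]
ft_force: [0.5, 0.0, -1.1]
opening: 0.183
grip_force: 30.0
```

Call:
drive_tool(targets=[{"jaw": 0,"travel": [0,0,0.008],"twist": 0},{"jaw": 0,"travel": [0,0,0.02],"twist": 0},{"jaw": 0,"travel": [0,0,0.036],"twist": 0},{"jaw": 0,"travel": [0,0,0.052],"twist": 0},{"jaw": 0,"travel": [0,0,0.068],"twist": 0},{"jaw": 0,"travel": [0,0,0.084],"twist": 0},{"jaw": 0,"travel": [0,0,0.095],"twist": 0},{"jaw": 0,"travel": [0,0,0.1],"twist": 0}])

```text
t: 15.6
eef_pos: [440.5, -7.5, 102.0]
tcp_rot: [-3.141, 0.003, 0.0]
ft_force: [0.3, -0.3, -0.8]
opening: 0.183
grip_force: 30.0
```

```bash
python3 - <<'E'
from h import *
st=state();print(st["eef_pos"],st["ft_force"],st["opening"]*95)
w=read_camera("wrist"); s=read_camera("scene")
cv2.imwrite("pics/w5.png",np.hstack([w["frame"][100:420,150:550],cv2.resize(s["frame"][200:360,200:360],(320,320))])[:,:,::-1])
E
```

```text
[440.50363078  -7.53606594 102.02833154] [ 0.26229262 -0.25169613 -0.79722473] 17.428577430153254
```

View pics/w5.png

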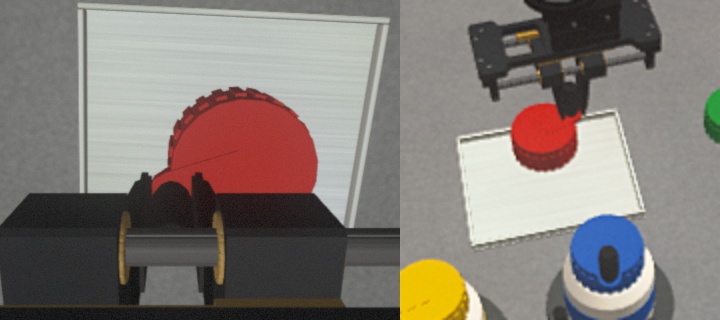

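The cap is level above the aluminium tray, well inside its walls. I'll lower it.

Call:
drive_tool(targets=[{"jaw": 0,"travel": [0.002,0,0.008],"twist": 0},{"jaw": 0,"travel": [0.004,0,0.018],"twist": 0},{"jaw": 0,"travel": [0.006,0,0.028],"twist": 0},{"jaw": 0,"travel": [0.006,0,0.038],"twist": 0},{"jaw": 0,"travel": [0.006,0,0.045],"twist": 0},{"jaw": 0,"travel": [0.006,0,0.05],"twist": 0},{"jaw": 0,"travel": [0.006,0,0.053],"twist": 0},{"jaw": 0,"travel": [0.006,0,0.053],"twist": 0}])

```text
t: 16.37
eef_pos: [447.0, -8.2, 50.6]
tcp_rot: [-3.142, 0.001, -0.0]
ft_force: [0.2, 0.4, -0.8]
opening: 0.18
grip_force: 30.0
```

Call:
drive_tool(targets=[{"jaw": 0,"travel": [0,0,0.001],"twist": 0},{"jaw": 0,"travel": [0,0,0.002],"twist": 0},{"jaw": 0,"travel": [0,0,0.003],"twist": 0},{"jaw": 0,"travel": [0,0,0.004],"twist": 0},{"jaw": 0,"travel": [0,0,0.004],"twist": 0},{"jaw": 0,"travel": [0,0,0.004],"twist": 0}])

```text
t: 16.87
eef_pos: [447.1, -8.2, 47.1]
tcp_rot: [3.141, -0.0, -0.0]
ft_force: [-0.3, -0.8, -0.6]
opening: 0.182
grip_force: 30.0
```

Call:
drive_tool(targets=[{"jaw": 0,"travel": [0,0,0.0005],"twist": 0},{"jaw": 0,"travel": [0,0,0.001],"twist": 0},{"jaw": 0,"travel": [0,0,0.0015],"twist": 0},{"jaw": 0,"travel": [0,0,0.002],"twist": 0},{"jaw": 0,"travel": [0,0,0.002],"twist": 0}])

```text
t: 17.28
eef_pos: [447.0, -8.2, 44.9]
tcp_rot: [3.142, 0.0, -0.0]
ft_force: [0.5, 0.4, -0.9]
opening: 0.184
grip_force: 30.0
```

Call:
drive_tool(targets=[{"jaw": 0,"travel": [0,0,0.0005],"twist": 0},{"jaw": 0,"travel": [0,0,0.001],"twist": 0},{"jaw": 0,"travel": [0,0,0.001],"twist": 0}])

```text
t: 17.53
eef_pos: [447.1, -8.1, 44.5]
tcp_rot: [3.141, -0.0, 0.0]
ft_force: [-2.9, -0.1, 10.4]
opening: 0.182
grip_force: 30.0
```

Contact (10 N up) comes at the predicted height. I'll release and retreat.

Call:
drive_tool(targets=[{"jaw": 0.4,"travel": [0,0,-0.0005],"twist": 0},{"jaw": 0.4,"travel": [0,0,-0.0005],"twist": 0},{"jaw": 0.4,"travel": [0,0,-0.0005],"twist": 0},{"jaw": 0.4,"travel": [0,0,-0.0005],"twist": 0},{"jaw": 0.4,"travel": [0,0,-0.0005],"twist": 0},{"jaw": 0.4,"travel": [0,0,-0.0005],"twist": 0}])

```text
t: 18.03
eef_pos: [447.1, -8.2, 44.4]
tcp_rot: [3.142, 0.0, 0.0]
ft_force: [0.2, 0.4, 0.3]
opening: 0.393
grip_force: 0.0
```

Call:
drive_tool(targets=[{"jaw": 0.4,"travel": [0,0,-0.01],"twist": 0},{"jaw": 0.4,"travel": [0,0,-0.03],"twist": 0},{"jaw": 0.4,"travel": [0,0,-0.05],"twist": 0},{"jaw": 0.4,"travel": [0,0,-0.08],"twist": 0},{"jaw": 0.4,"travel": [0,0,-0.11],"twist": 0},{"jaw": 0.4,"travel": [0,0,-0.13],"twist": 0},{"jaw": 0.4,"travel": [0,0,-0.13],"twist": 0},{"jaw": 0.4,"travel": [0,0,-0.13],"twist": 0}])

```text
t: 18.7
eef_pos: [447.3, -8.2, 175.1]
tcp_rot: [3.141, -0.002, 0.0]
ft_force: [0.9, 0.0, -0.0]
opening: 0.395
grip_force: 0.0
```

```bash
python3 - <<'E'
from h import *
st=state();print(st["eef_pos"],st["ft_force"],st["opening"]*95,st["grip_force"])
w=read_camera("wrist"); s=read_camera("scene")
cv2.imwrite("pics/w6.png",np.hstack([w["frame"][100:420,150:550],cv2.resize(s["frame"][200:360,200:360],(320,320))])[:,:,::-1])
E
```

```text
[447.29865316  -8.19859403 175.10404247] [ 0.94280556  0.03963847 -0.04074075] 37.50185257266677 0.0
```

View pics/w6.png

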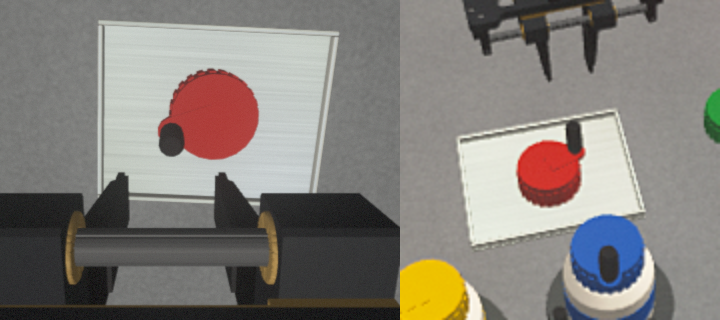

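The cap stands upright in the middle of the aluminium tray (crop (215,115) and (548,170)), released, with the gripper clear.

```bash
python3 -c "
from cell import *
print(job_done())"
```

```text
the job is handed in; nothing more can be done
None
```

The red cap is unscrewed, lifted off its pot and standing upright, released, in the aluminium tray; I handed the job in at about 19 s, and no verdict came back.

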